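# Lay a snack tray

## Task

Lay the snack tray with what waits on the wooden board: the bread roll in the middle of the plate, the steel tumbler straight behind the plate, the jam jar straight to the right of the tumbler (so beyond the knife's tip), the table knife to the right of the plate, and the spoon to the right of the knife. Lay knife and spoon flat and square to the tray, handles towards you and handle ends level with the plate's near edge, and leave about two fingers (30 mm) clear from plate to tumbler, tumbler to jar, plate to knife and knife to spoon; right, left and behind are as you see the tray from the robot's side, along the tray's own edges. Set each thing down upright without dropping it, do not push the plate about, leave the fork where it is, and let go of everything.

Things in the scene. Friction and masses are not known exactly. Their poses are not given: they have to be found in the camera images.
- tray: Brown melamine tray, fixed, 290 mm deep (its x) by 350 mm wide (its y), with a 6 mm thick rim 16 mm high; its floor is 4 mm above the counter. Origin under its centre. x points away from the robot (behind), y to the left. It stands on the left or the right of the work area, turned up to 7 degrees; a round plate already stands on it, in its near left part.
- plate: Round white side plate, loose, already on the tray: 130 mm across the rim, 14 mm high, flat inner floor about 90 mm across and 5 mm above its underside. Origin at the centre of its underside; its axes lie like the tray's at the start (x behind, y left).
- board: Wooden board, fixed, 320 mm deep (its x) by 290 mm wide (its y) by 15 mm thick, on the other side from the tray; roll, tumbler, jar, knife, spoon and fork wait on its top. Origin under its centre.
- roll: Small hard-crusted bread roll, 80 mm long (its x), 52 mm wide (its y), 38 mm high, rounded edges, light slash on top. Origin at the centre of its flat underside.
- tumbler: Steel tumbler, open end up, 105 mm high; 50 mm diameter at the foot, 57 mm at 58 mm height, 62 mm at the rim; best gripped close below the rim, about 88 mm up. Origin at the centre of its underside.
- jar: Closed glass jam jar with steel lid and paper label, 52 mm diameter, 65 mm high. Origin at the centre of its underside.
- knife: Table knife, 150 mm long, lying flat: black handle 85 mm long, 14 mm wide, 9 mm high, then a flat rounded steel blade 17 mm wide whose tip is 107 mm from the origin. Origin under the middle of the handle, so the handle end is 42.5 mm behind it; x points to the tip. Balances about 25 mm in front of the origin, still on the handle.
- spoon: Spoon, 150 mm long, lying flat: handle like the knife's, thin neck and an oval steel bowl 33 mm wide whose tip is 107 mm from the origin. Origin under the middle of the handle, so the handle end is 42.5 mm behind it; x points to the bowl. Balances about 25 mm in front of the origin, still on the handle.
- fork: Four-tined fork, 150 mm long, handle like the knife's, tines 22 mm wide over all; lies on the board beside knife and spoon and stays there. Origin under the middle of the handle, x to the tines.

How it is judged:
By the outcome, as a careful person would: the job done as asked, in the order asked, and still so for the second after the job is handed in, with the robot touching nothing.
It also fails if it takes over 128 s, if anything falls off the work surface, if the arm or the gripper's body presses on something with over 40 N, if the wrist force passes 120 N, or if a joint passes its speed limit or range.

## Robot

A 6-joint arm with a two-finger parallel gripper is mounted at the origin on the work surface. World frame = base frame: x ahead of the robot, y to its left, z up, the work surface at z = 0. Lengths are in mm, angles in rad, forces in N, time in s.
With the tool pointing down it reaches from about 350 to 975 mm from the base axis. Payload 7.1 kg.
Tool frame: the origin (TCP) lies midway between the tips of the shut fingers; the grasp point (between the pads) lies 19 mm behind it (ctrl.grip_depth is the distance from the TCP to the grasp point, in mm); z points along the fingers, y is the line along which they close (so a half turn about z gives the same grasp; the last joint's range is limited). The gripper opens to 88 mm and grips with 3 to 60 N. Pads are 20 mm wide; open, the fingers measure 115 mm over their backs; the gripper's body (75 mm by 178 mm) begins 61 mm behind the grasp point.
Start: joints at [1.207, 0.423, 1.63, -0, 1.089, -0.019], TCP at [211.223, 588.209, 196.075] pointing down, gripper open.
Joint ranges: [-3, 3], [-0.9, 2.11], [0.09, 2.58], [-1.31, 4.45], [0.11, 2.69], [-2.54, 2.54]. Speed limits (rad/s): [2.39, 2.39, 3.01, 3.14, 3.14, 3.14].

## Interface

Orientations are given as a rotation vector (axis times angle).
In Python, from workcell import ctrl, cams gives the robot as it stands.
- The arm moves only by the tool move_arm, never from a script. Its argument "steps" is a list of rows, each a list of 3 entries, a list of its own where there are three numbers: the shift along the tool's x, y, z in units of 25 mm (1.0 is 25 mm), then the turn about the tool's z in units of 5 degrees (1.0 is 5 degrees), then the closure, from 0 (fully open) to 1 (shut). A call has 1 to 20 rows; each row shifts and turns the commanded pose from where the row before left it, along the tool's axes as they then stand; what a row does not reach is not made up. A row lasts 1/12 s, in which the tool goes at most 41.7 mm and 7.16 degrees, less where a joint would pass 70% of its speed; a pose out of reach is approached as far as the arm can. A call is refused whole if a number of a shift passes 1 or a number of a turn 1, either way. A call with a gripper value outside its range is refused whole. The fingers move at their own pace and stop on an object; the grip force is fixed at half the most. Time passes only in rows, so rows that do not move let the fingers close. It gives the time, the measured TCP pose, the force, the opening and the grip force at its end, in the units of the state.
- ctrl.get_obs(): the state, without advancing time (a new reading comes with each control period).
- cams.get_image(name): name is "side" or "top"; returns a dict with "image" (420x560x3 uint8, red, green, blue), "camera_matrix" (3x3 intrinsics, pixels), "k1" (the pictures are not rectified: a ray, as slopes to the right and down, at radius r is drawn at 1 + k1 r^2 times it, then the intrinsics apply), "xyz" and "rotation" of the camera in the world. Camera axes: x right, y down, z forward; pixel columns grow to the right and rows downward; lengths in mm; the calibration is good to about 2 mm. A picture is of the moment at which its call begins. There is no depth.
- ctrl.close_job(): hands the job in; it is judged then, once.
Trained networks look in the newest picture that a camera, given by its name, has taken for a name from the list of things; names that differ only in an ending like _2 or _b are one class to them, and where a whole thing is asked for, a point or a joint stands for the part that bears it (a point fixed in the world has none). Each returns a list of dicts, best first, with "p" (0 to 1); they miss things now and then, are a little off and sometimes report something else, mostly with a low value. They report only what shows in the picture. A call takes as long as a camera call.
- cams.boxes_of(camera, thing): "rect" ([centre column, centre row, width, height] in pixels, round what is visible of it).
- cams.cut_out(camera, thing): "pixels" (420x560 bool, what is visible of it) and "rect" ([centre column, centre row, width, height] in pixels, round what is visible of it).
The state is a dict: "t": time; "qpos": joint angles; "qvel": joint speeds; "joint_torque": joint torques, N m; "ee_pos": TCP position; "orientation": TCP orientation; "ft_force": force on the tool from outside, world axes, zero at the start; "moment": the same for the moment, N m; "width": finger opening in mm; "grasp_force": force on a finger pad.
Only numpy, scipy, OpenCV 4.12 (cv2) and the standard library are available. Lean on these libraries where they do the work, as an engineer would, in place of code of your own. Each camera call takes 0.05 s, during which the arm holds its last target. There are 200 camera calls.

## Working session

There is one attempt and no reset: what is moved stays moved. The work goes in short steps, Python scripts to look and compute and a tool call to move; the robot and the scene stay as the last step left them, time stands still between calls to the robot, and variables do not carry over. Pictures are saved under pics/ and viewed, at most 14 in all, crops included, and the job is handed in when it is done.

Besides the shell and the picture viewer there is one more tool, called after ">>>" by a JSON object that holds its "method" and its "body", one argument or row to a line. move_arm: Moves the arm, as the interface text tells. Its arguments: {"type":"object","properties":{"steps":{"type":"array"}},"required":["steps"]}

```bash
mkdir -p pics; ls; python3 - <<'E'
from workcell import ctrl,cams
import cv2
o=ctrl.get_obs();print(o)
for n in("top","side"):
    d=cams.get_image(n);cv2.imwrite(f"pics/{n}0.png",d["image"][:,:,::-1]);print(n,d["camera_matrix"].tolist(),d["k1"],d["xyz"],d["rotation"].tolist())
    for t in "tray plate board roll tumbler jar knife spoon fork".split():
        print(t,[(round(float(b["p"]),2),[round(float(v)) for v in b["rect"]]) for b in cams.cut_out(n,t)][:3])
E
```

```text
pics
{'t': 0.0, 'qpos': array([ 1.20699300e+00,  4.23825853e-01,  1.63071460e+00,  1.27266628e-05,
        1.08859017e+00, -1.89927067e-02]), 'qvel': array([-0.000621  , -0.00014436,  0.00047297, -0.00203797, -0.00099555,
       -0.00041809]), 'joint_torque': array([-7.11500034e-04, -5.44629300e+01, -2.73660976e+01,  6.43116049e-02,
        2.29277147e-02, -1.04169035e-04]), 'ee_pos': array([211.01205827, 587.65268461, 195.30142183]), 'orientation': array([-5.38904966e-01, -3.09471687e+00,  2.36812736e-03]), 'ft_force': array([-0.13387169,  0.29017519, -0.42829955]), 'moment': array([-0.03003618, -0.01219017,  0.02474799]), 'grasp_force': 0.0, 'width': 87.65348288239257}
top [[399.8971743546965, 0.0, 279.21287704182254], [0.0, 399.8971743546965, 204.78830781132262], [0.0, 0.0, 1.0]] -0.002831844517216104 [384.2703889   23.93488033 945.13539438] [-2.1079598266743726, 2.15300308412328, -0.18856391567085953]
tray [(0.65, [371, 219, 156, 134])]
plate [(0.77, [342, 234, 58, 54])]
board [(0.62, [204, 220, 126, 141])]
roll [(0.78, [155, 213, 29, 35])]
tumbler [(0.8, [149, 251, 40, 31])]
jar [(0.65, [154, 178, 30, 25])]
knife [(0.74, [244, 224, 14, 64])]
spoon [(0.95, [222, 226, 12, 66])]
fork [(0.59, [202, 228, 12, 66])]
side [[467.7856653028996, 0.0, 286.2231066503927], [0.0, 467.7856653028996, 211.2545726684686], [0.0, 0.0, 1.0]] -0.16397142185606484 [ 138.85730634 -715.21049208  643.20205588] [-2.1601583967426716, 0.5162139284371734, -0.2853473662989695]
tray [(0.96, [342, 297, 214, 165]), (0.67, [259, 199, 49, 22]), (0.49, [296, 265, 64, 45])]
plate [(0.71, [295, 265, 64, 47]), (0.28, [243, 179, 53, 21])]
board []
roll []
tumbler [(0.97, [201, 146, 25, 45])]
jar [(0.63, [267, 142, 19, 32])]
knife [(0.87, [260, 199, 51, 24])]
spoon [(0.74, [250, 188, 55, 19]), (0.23, [260, 199, 56, 22])]
fork [(0.76, [243, 179, 54, 24]), (0.46, [267, 141, 18, 30]), (0.34, [261, 200, 56, 28])]
```

View pics/top0.png

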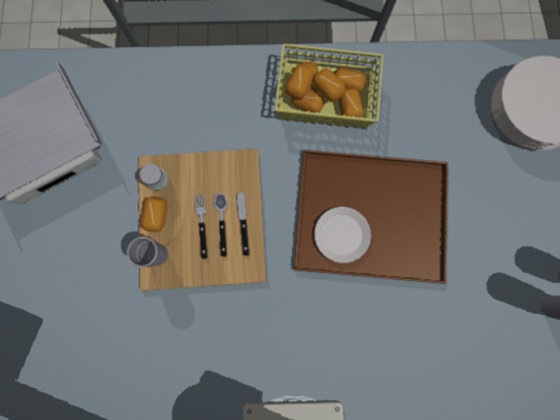

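View pics/side0.png

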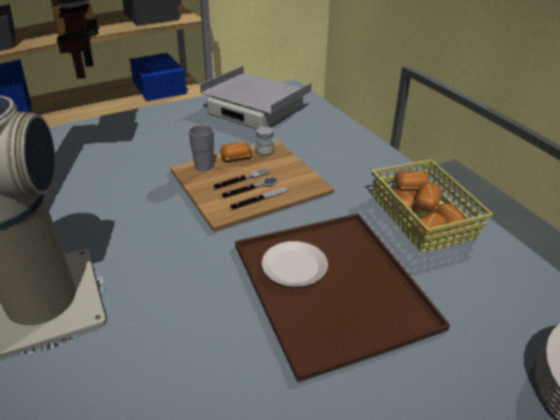

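The top view shows the board on the left with the tumbler (147,252), roll (153,214), jar (153,177), fork (202,228), spoon (221,225) and knife (243,224). The tray is on the right, with its plate at (343,235). The side view agrees. Next I'll fit poses to the masks from both views.

```bash
cat > h.py <<'E'
import numpy as np, cv2
from scipy.optimize import minimize
from scipy.spatial.transform import Rotation as R
from workcell import ctrl,cams
S=4
def cam(n):
    d=cams.get_image(n); r=np.asarray(d["rotation"]); d["R"]=R.from_rotvec(r).as_matrix() if r.size==3 else r
    return d
def proj(d,P):
    q=(np.atleast_2d(P)-d["xyz"])@d["R"]; s=q[:,:2]/q[:,2:]
    s=s*(1+d["k1"]*(s**2).sum(1,keepdims=True)); K=d["camera_matrix"]
    return s*[K[0,0],K[1,1]]+K[:2,2]
a=np.linspace(0,2*np.pi,40,endpoint=False)
def ell(rx,ry,z,cx=0): return np.c_[cx+rx*np.cos(a),ry*np.sin(a),0*a+z]
def box(x0,x1,w,z0,z1): return np.array([[x,y,z] for x in(x0,x1) for y in(-w/2,w/2) for z in(z0,z1)])
H=box(-42.5,42.5,14,0,9)
def sell(z,f): return np.c_[40*f*np.sign(np.cos(a))*abs(np.cos(a))**.7,26*f*np.sign(np.sin(a))*abs(np.sin(a))**.7,0*a+z]
M=dict(tray=[box(-145,145,350,0,16)],plate=[np.r_[ell(65,65,14),ell(46,46,0)]],board=[box(-160,160,290,0,15)],
 roll=[np.r_[sell(3,.93),sell(14,1),sell(24,1),sell(34,.85),sell(38,.6)]],
 tumbler=[np.r_[ell(25,25,0),ell(31,31,105)]],jar=[np.r_[ell(26,26,0),ell(26,26,65)]],
 knife=[H,box(42,98,17,3,6),ell(12,8.5,4,95)],spoon=[H,box(42,68,6,3,6),ell(22,16.5,4,85)],fork=[H,box(42,70,6,3,6),box(70,107,22,3,6)])
def render(d,t,p):
    x,y,z,w=p; c,s=np.cos(w),np.sin(w); im=np.zeros((420,560),np.float32)
    big=np.zeros((420*S,560*S),np.uint8)
    for P in M[t]:
        Q=P@np.array([[c,s,0],[-s,c,0],[0,0,1]])+[x,y,z]
        u=(proj(d,Q)+.5)*S-.5
        h=cv2.convexHull(np.round(u*16).astype(np.int32)); cv2.fillConvexPoly(big,h,1,cv2.LINE_8,4)
    return cv2.resize(big.astype(np.float32),(560,420),interpolation=cv2.INTER_AREA)
def fit(t,p0,ms,free=(0,1,2,3)):
    free=list(free); sc=np.array([10,10,10,.1])[free]
    def f(v):
        p=np.array(p0,float); p[free]=p[free]+v*sc
        return sum(abs(render(d,t,p)-m).sum()/m.sum() for d,m in ms)
    o=minimize(f,np.zeros(len(free)),method="Nelder-Mead",options=dict(initial_simplex=np.r_[[np.zeros(len(free))],np.eye(len(free))],xatol=.01,fatol=1e-4,maxiter=250))
    p=np.array(p0,float); p[free]+=o.x*sc; return p,o.fun
def ray(d,uv,z):
    K=d["camera_matrix"]; s=(np.array(uv)-K[:2,2])/[K[0,0],K[1,1]]; q=s.copy()
    for _ in range(5): q=s/(1+d["k1"]*(q**2).sum())
    v=d["R"]@np.r_[q,1]; return d["xyz"]+v*(z-d["xyz"][2])/v[2]
def mask(n,t,near=None):
    for b in cams.cut_out(n,t):
        if near is None or np.hypot(*(np.array(b["rect"][:2])-near))<12: return np.asarray(b["pixels"],np.float32)
E
cat > m.py <<'E'
from h import *
D={n:cam(n) for n in("top","side")}
top={t:mask("top",t) for t in M}
for t in M:
    mt=top[t]
    if mt is None: print(t,"no top");continue
    r,c=np.nonzero(mt); x,y,_=ray(D["top"],[c.mean(),r.mean()],20)
    z={"tray":0,"board":0,"plate":4}.get(t,15)
    if t in("knife","spoon","fork"): x-=32
    w=0
    p,e=fit(t,[x,y,z,w],[(D["top"],mt)],(0,1,3) if t not in("plate","tumbler","jar") else (0,1))
    out=[p.round(2).tolist(),round(e,3)]
    u=proj(D["side"],p[:3]+[30*(t in("knife","spoon","fork")),0,10])[0]
    ms=mask("side",t,u)
    if ms is not None:
        pp,e=fit(t,p,[(D["side"],ms)],(0,1,3) if t not in("plate","tumbler","jar") else (0,1)); out+=["side",pp.round(2).tolist(),round(e,3)]
        pp,e=fit(t,p,[(D["top"],mt),(D["side"],ms)],(0,1,2,3) if t not in("plate","tumbler","jar") else (0,1,2)); out+=["both",pp.round(2).tolist(),round(e,3)]
    print(t,*out)
E
python3 m.py
```

```text
tray [521.48, -197.86, 0.0, -0.11] 0.166
plate [476.74, -125.62, 4.0, 0.0] 0.037 side [476.28, -124.19, 4.0, 0.0] 0.052 both [476.37, -124.96, 4.56, 0.0] 0.094
board [523.71, 205.39, 0.0, 0.05] 0.226 side [525.57, 208.46, 0.0, 0.05] 0.295 both [524.49, 206.05, 0.15, 0.05] 0.526
roll [531.87, 309.48, 15.0, -0.15] 0.076 side [531.84, 312.6, 15.0, -0.16] 0.075 both [530.93, 308.86, 17.06, -0.17] 0.151
tumbler [438.81, 305.52, 15.0, 0.0] 0.063
jar [613.8, 305.23, 15.0, 0.0] 0.189 side [616.51, 308.34, 15.0, 0.0] 0.125 both [617.26, 309.78, 11.74, 0.0] 0.309
knife [475.59, 102.48, 15.0, 0.09] 0.105 side [474.94, 102.79, 15.0, 0.1] 0.105 both [475.07, 102.2, 15.84, 0.09] 0.215
spoon [473.96, 152.78, 15.0, 0.07] 0.131 side [473.86, 152.05, 15.0, 0.09] 0.353 both [473.84, 152.91, 15.16, 0.07] 0.487
fork [467.39, 199.09, 15.0, 0.09] 0.187
```

```bash
cat > t.py <<'E'
from h import *
D={n:cam(n) for n in("top","side")}
for t,others,p0,fr in(("tray",["plate"],[521,-198,0,-.11],(0,1,3)),("tumbler",[],[439,305,15,0],(0,1)),("jar",[],[616,307,15,0],(0,1))):
    L=[]
    for n in D:
        m=mask(n,t)
        for o in others: m=np.maximum(m,mask(n,o))
        k=np.ones((5,5)); 
        if t=="tray": m=cv2.morphologyEx(m,cv2.MORPH_CLOSE,k)
        L.append((D[n],m)); print(t,n,fit(t,p0,[L[-1]],fr))
    print(t,"both",fit(t,p0,L,fr+(2,)))
# tool axes
o=ctrl.get_obs(); print(R.from_rotvec(o["orientation"]).as_matrix().round(3))
E
python3 t.py
```

```text
tray top (array([ 5.21663258e+02, -1.98079663e+02,  0.00000000e+00, -1.10063299e-01]), np.float64(0.01033803541213274))
tray side (array([ 5.21153771e+02, -1.99207391e+02,  0.00000000e+00, -1.12341587e-01]), np.float64(0.011379999108612537))
tray both (array([ 5.21724941e+02, -1.98453982e+02, -1.28031449e+00, -1.11190803e-01]), np.float64(0.021196600049734116))
tumbler top (array([438.80452716, 304.29464668,  15.        ,   0.        ]), np.float64(0.0486401692032814))
tumbler side (array([439.88589713, 306.39519893,  15.        ,   0.        ]), np.float64(0.04313824325799942))
tumbler both (array([439.08227587, 303.9537326 ,  16.25214699,   0.        ]), np.float64(0.09771455079317093))
jar top (array([614.59907081, 304.45076966,  15.        ,   0.        ]), np.float64(0.17574593424797058))
jar side (array([617.88262463, 309.688272  ,  15.        ,   0.        ]), np.float64(0.12171052396297455))
jar both (array([615.12931932, 304.14622696,  16.86188449,   0.        ]), np.float64(0.3150136470794678))
[[-0.941  0.338  0.   ]
 [ 0.338  0.941 -0.   ]
 [-0.    -0.    -1.   ]]
```

Heights and positions from both views agree: tray at (521.5, -198.4) with yaw -0.111, plate at (476.6, -125.2). The roll goes first, so I'll turn -10.8° and travel above it.

>>> {"method": "move_arm", "body": {
  "steps": [
    [[0, 0, 0], -0.72, 0],
    [[0, 0, 0], -0.72, 0],
    [[0, 0, 0], -0.72, 0],
    [[-0.85, -0.53, 0], 0, 0],
    [[-0.85, -0.53, 0], 0, 0],
    [[-0.85, -0.53, 0], 0, 0],
    [[-0.85, -0.53, 0], 0, 0],
    [[-0.85, -0.53, 0], 0, 0],
    [[-0.85, -0.53, 0], 0, 0],
    [[-0.85, -0.53, 0], 0, 0],
    [[-0.85, -0.53, 0], 0, 0],
    [[-0.85, -0.53, 0], 0, 0],
    [[-0.85, -0.53, 0], 0, 0],
    [[-0.85, -0.53, 0], 0, 0],
    [[-0.85, -0.53, 0], 0, 0],
    [[-0.85, -0.53, 0], 0, 0],
    [[-0.85, -0.53, 0], 0, 0],
    [[-0.85, -0.53, 0], 0, 0],
    [[-0.85, -0.53, 0], 0, 0],
    [[-0.85, -0.53, 0], 0, 0]
  ]
}}

```text
t: 4.17
ee_pos: [533.9, 308.5, 196.1]
orientation: [0.245, 3.132, 0.0]
ft_force: [-0.1, 0.4, 0.0]
width: 87.8
grasp_force: 0.0
```

```bash
cat > go.py <<'E'
# go.py x y z angle_of_closing_line_deg : remaining shift in tool units (after turning), turn units
import sys
from h import *
T=np.array(sys.argv[1:5],float); o=ctrl.get_obs(); m=R.from_rotvec(o["orientation"]).as_matrix()
ang=np.degrees(np.arctan2(m[1,1],m[0,1])); dt=(T[3]-ang+90)%180-90
f=np.radians(ang+dt); d=T[:3]-o["ee_pos"]
print("t",round(o["t"],2),"pos",o["ee_pos"].round(1),"ang",ang.round(2),"j6",o["qpos"][5].round(2),"w",round(o["width"],1),"f",o["ft_force"].round(1),"tilt",m[2].round(3))
print("turn units",(-dt/5).round(2),"then x,y,z units",(np.array([-np.sin(f)*d[0]+np.cos(f)*d[1],np.cos(f)*d[0]+np.sin(f)*d[1],-d[2]])/25).round(2))
print("now-frame units",(m.T@d/25).round(2))
E
python3 go.py 531.3 309.8 21 81
```

```text
t 4.17 pos [533.9 308.5 196.1] ang 81.05 j6 -0.91 w 87.8 f [-0.1  0.4  0. ] tilt [-0.  0. -1.]
turn units 0.01 then x,y,z units [0.11 0.03 7.01]
now-frame units [0.11 0.03 7.01]
```

>>> {"method": "move_arm", "body": {
  "steps": [
    [[0.1, 0, 0.8], 0, 0],
    [[0, 0, 1], 0, 0],
    [[0, 0, 1], 0, 0],
    [[0, 0, 1], 0, 0],
    [[0, 0, 1], 0, 0],
    [[0, 0, 1], 0, 0],
    [[0, 0, 0.7], 0, 0],
    [[0, 0, 0.5], 0, 0],
    [[0, 0, 0], 0, 0],
    [[0, 0, 0], 0, 1],
    [[0, 0, 0], 0, 1],
    [[0, 0, 0], 0, 1],
    [[0, 0, 0], 0, 1],
    [[0, 0, 0], 0, 1],
    [[0, 0, 0], 0, 1],
    [[0, 0, 0], 0, 1]
  ]
}}

```text
t: 5.5
ee_pos: [530.9, 310.0, 21.8]
orientation: [0.245, 3.131, 0.001]
ft_force: [-0.9, -0.9, 5.5]
width: 51.6
grasp_force: 30.0
```

```bash
python3 go.py 476.6 -125.2 150 81
```

```text
t 5.5 pos [530.9 310.   21.8] ang 81.04 j6 -0.91 w 51.6 f [-0.9 -0.9  5.5] tilt [-0.001  0.001 -1.   ]
turn units 0.01 then x,y,z units [ -0.58 -17.53  -5.13]
now-frame units [ -0.57 -17.53  -5.14]
```

>>> {"method": "move_arm", "body": {
  "steps": [
    [[0, 0, -0.6], -0.25, 1],
    [[0, 0, -0.9], -0.25, 1],
    [[0, 0, -1], 0, 1],
    [[0, -0.5, -1], 0, 1],
    [[0, -0.9, -0.9], 0, 1],
    [[0, -1, -0.6], 0, 1],
    [[0, -1, 0], 0, 1],
    [[0, -1, 0], 0, 1],
    [[0, -1, 0], 0, 1],
    [[0, -1, 0], 0, 1],
    [[0, -1, 0], 0, 1],
    [[0.1, -1, 0], 0, 1],
    [[0.1, -1, 0], 0, 1],
    [[0, -1, 0], 0, 1],
    [[0, -1, 0], 0, 1],
    [[0, -1, 0], 0, 1],
    [[0, -1, 0], 0, 1],
    [[0, -1, 0], 0, 1],
    [[0, -1, 0], 0, 1],
    [[0, -1, 0], 0, 1]
  ]
}}

```text
t: 7.17
ee_pos: [479.1, -98.1, 146.2]
orientation: [0.177, 3.137, 0.0]
ft_force: [1.2, -1.2, -0.4]
width: 51.4
grasp_force: 30.0
```

```bash
python3 go.py 476.6 -125.2 17 83.6
```

```text
t 7.17 pos [479.1 -98.1 146.2] ang 83.55 j6 -1.68 w 51.4 f [ 1.2 -1.2 -0.4] tilt [-0.  0. -1.]
turn units -0.01 then x,y,z units [-0.02 -1.09  5.17]
now-frame units [-0.02 -1.09  5.17]
```

>>> {"method": "move_arm", "body": {
  "steps": [
    [[0, -0.6, 0], 0, 1],
    [[0, -0.5, 0.4], 0, 1],
    [[0, 0, 0.9], 0, 1],
    [[0, 0, 0.9], 0, 1],
    [[0, 0, 0.9], 0, 1],
    [[0, 0, 0.8], 0, 1],
    [[0, 0, 0.6], 0, 1],
    [[0, 0, 0.4], 0, 1],
    [[0, 0, 0], 0, 1],
    [[0, 0, 0], 0, 1]
  ]
}}

```text
t: 8.0
ee_pos: [476.2, -124.3, 23.5]
orientation: [-0.177, -3.136, -0.0]
ft_force: [-0.6, -0.3, -0.7]
width: 51.8
grasp_force: 30.0
```

```bash
python3 go.py 476.6 -125.2 16.5 83.6
```

```text
t 8.0 pos [ 476.2 -124.3   23.5] ang 83.54 j6 -1.74 w 51.8 f [-0.6 -0.3 -0.7] tilt [ 0.001  0.    -1.   ]
turn units -0.01 then x,y,z units [-0.02 -0.04  0.28]
now-frame units [-0.02 -0.04  0.28]
```

>>> {"method": "move_arm", "body": {
  "steps": [
    [[0, -0.04, 0.15], 0, 1],
    [[0, 0, 0.13], 0, 1],
    [[0, 0, 0], 0, 1],
    [[0, 0, 0], 0, 1]
  ]
}}

```text
t: 8.33
ee_pos: [476.5, -125.4, 16.9]
orientation: [0.177, 3.136, -0.0]
ft_force: [1.2, -0.6, -1.1]
width: 51.8
grasp_force: 30.0
```

>>> {"method": "move_arm", "body": {
  "steps": [
    [[0, 0, 0.05], 0, 1],
    [[0, 0, 0], 0, 1],
    [[0, 0, 0], 0, 0.4],
    [[0, 0, 0], 0, 0.3],
    [[0, 0, 0], 0, 0.3],
    [[0, 0, 0], 0, 0.3],
    [[0, 0, -0.4], 0, 0.3],
    [[0, 0, -0.8], 0, 0.3],
    [[0, 0, -1], 0, 0.3],
    [[0, 0, -1], 0, 0],
    [[0, 0, -1], 0, 0],
    [[0, 0, -1], 0, 0],
    [[0, 0, -1], 0, 0],
    [[0, 0, -0.6], 0, 0]
  ]
}}

```text
t: 9.5
ee_pos: [477.1, -125.5, 188.6]
orientation: [0.177, 3.133, -0.001]
ft_force: [0.2, -1.1, 0.2]
width: 87.1
grasp_force: 0.0
```

```bash
python3 go.py 439.3 304.7 190 90; python3 - <<'E'
from h import *
d=cam("side");cv2.imwrite("pics/s1.png",cv2.resize(d["image"][120:360,140:480,::-1],None,fx=2,fy=2))
E
```

```text
t 9.5 pos [ 477.1 -125.5  188.6] ang 83.55 j6 -1.74 w 87.1 f [ 0.2 -1.1  0.2] tilt [-0.003 -0.001 -1.   ]
turn units -1.29 then x,y,z units [ 1.51 17.21 -0.06]
now-frame units [ 3.44 16.93 -0.08]
```

View pics/s1.png

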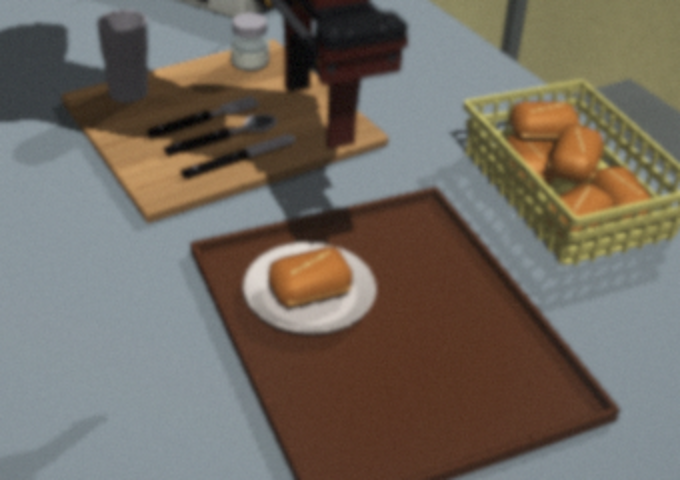

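The roll sits flat in the middle of the plate (about (310,275) in the crop). Next is the tumbler.

>>> {"method": "move_arm", "body": {
  "steps": [
    [[0.1, 0.6, 0], 0, 0],
    [[0.2, 0.95, 0], 0, 0],
    [[0.2, 0.95, 0], 0, 0],
    [[0.2, 0.95, 0], 0, 0],
    [[0.2, 0.95, 0], 0, 0],
    [[0.2, 0.95, 0], 0, 0],
    [[0.2, 0.95, 0], 0, 0],
    [[0.2, 0.95, 0], 0, 0],
    [[0.2, 0.95, 0], 0, 0],
    [[0.2, 0.95, 0], 0, 0],
    [[0.2, 0.95, 0], 0, 0],
    [[0.2, 0.95, 0], 0, 0],
    [[0.2, 0.95, 0], 0, 0],
    [[0.2, 0.95, 0], 0, 0],
    [[0.2, 0.95, 0], 0, 0],
    [[0.2, 0.95, 0], 0, 0],
    [[0.2, 0.95, 0], 0, 0],
    [[0.14, 0.95, 0], 0, 0],
    [[0, 0.18, 0], 0, 0],
    [[0, 0, 0], 0, 0]
  ]
}}

```text
t: 11.22
ee_pos: [438.1, 305.8, 185.1]
orientation: [-0.173, -3.137, 0.0]
ft_force: [-0.3, -0.4, -0.4]
width: 87.8
grasp_force: 0.0
```

```bash
python3 go.py 439.3 304.7 84 83.6
```

```text
t 11.22 pos [438.1 305.8 185.1] ang 83.67 j6 -0.87 w 87.8 f [-0.3 -0.4 -0.4] tilt [ 0. -0. -1.]
turn units 0.01 then x,y,z units [-0.05 -0.04  4.04]
now-frame units [-0.05 -0.04  4.04]
```

>>> {"method": "move_arm", "body": {
  "steps": [
    [[-0.05, -0.04, 0.6], 0, 0],
    [[0, 0, 0.9], 0, 0],
    [[0, 0, 0.9], 0, 0],
    [[0, 0, 0.9], 0, 0],
    [[0, 0, 0.5], 0, 0],
    [[0, 0, 0.24], 0, 0],
    [[0, 0, 0], 0, 0],
    [[0, 0, 0], 0, 1],
    [[0, 0, 0], 0, 1],
    [[0, 0, 0], 0, 1],
    [[0, 0, 0], 0, 1],
    [[0, 0, 0], 0, 1],
    [[0, 0, 0], 0, 1]
  ]
}}

```text
t: 12.3
ee_pos: [440.1, 304.3, 85.1]
orientation: [0.177, 3.135, 0.002]
ft_force: [-0.7, 0.2, 4.8]
width: 61.2
grasp_force: 30.0
```

```bash
python3 go.py 599.8 -138.9 140 83.6
```

```text
t 12.3 pos [440.1 304.3  85.1] ang 83.55 j6 -0.88 w 61.2 f [-0.7  0.2  4.8] tilt [-0.001  0.001 -1.   ]
turn units -0.01 then x,y,z units [ -8.32 -16.9   -2.19]
now-frame units [ -8.34 -16.9   -2.2 ]
```

>>> {"method": "move_arm", "body": {
  "steps": [
    [[0, 0, -0.5], 0, 1],
    [[0, 0, -0.8], 0, 1],
    [[-0.2, -0.4, -0.8], 0, 1],
    [[-0.45, -0.9, -0.4], 0, 1],
    [[-0.48, -0.97, 0], 0, 1],
    [[-0.48, -0.97, 0], 0, 1],
    [[-0.48, -0.97, 0], 0, 1],
    [[-0.48, -0.97, 0], 0, 1],
    [[-0.48, -0.97, 0], 0, 1],
    [[-0.48, -0.97, 0], 0, 1],
    [[-0.48, -0.97, 0], 0, 1],
    [[-0.48, -0.97, 0], 0, 1],
    [[-0.48, -0.97, 0], 0, 1],
    [[-0.48, -0.97, 0], 0, 1],
    [[-0.48, -0.97, 0], 0, 1],
    [[-0.48, -0.97, 0], 0, 1],
    [[-0.48, -0.97, 0], 0, 1],
    [[-0.48, -0.97, 0], 0, 1],
    [[-0.48, -0.97, 0], 0, 1],
    [[-0.3, -0.6, 0], 0, 1]
  ]
}}

```text
t: 13.97
ee_pos: [596.2, -130.0, 146.6]
orientation: [-0.178, -3.137, 0.001]
ft_force: [-0.1, 0.1, -1.8]
width: 60.9
grasp_force: 30.0
```

```bash
python3 go.py 599.8 -138.9 80 83.6
```

```text
t 13.97 pos [ 596.2 -130.   146.6] ang 83.49 j6 -1.69 w 60.9 f [-0.1  0.1 -1.8] tilt [-0. -0. -1.]
turn units -0.02 then x,y,z units [-0.18 -0.34  2.66]
now-frame units [-0.18 -0.34  2.66]
```

>>> {"method": "move_arm", "body": {
  "steps": [
    [[-0.18, -0.34, 0], 0, 1],
    [[0, 0, 0.4], 0, 1],
    [[0, 0, 0.8], 0, 1],
    [[0, 0, 0.8], 0, 1],
    [[0, 0, 0.5], 0, 1],
    [[0, 0, 0.24], 0, 1],
    [[0, 0, 0], 0, 1],
    [[0, 0, 0], 0, 1]
  ]
}}

```text
t: 14.63
ee_pos: [599.3, -136.1, 78.4]
orientation: [-0.176, -3.136, -0.0]
ft_force: [0.4, 1.2, -0.7]
width: 61.1
grasp_force: 30.0
```

```bash
python3 go.py 599.8 -138.9 74.1 83.6
```

```text
t 14.63 pos [ 599.3 -136.1   78.4] ang 83.58 j6 -1.7 w 61.1 f [ 0.4  1.2 -0.7] tilt [ 0.  0. -1.]
turn units -0.0 then x,y,z units [-0.03 -0.11  0.17]
now-frame units [-0.03 -0.11  0.17]
```

>>> {"method": "move_arm", "body": {
  "steps": [
    [[-0.03, -0.11, 0.1], 0, 1],
    [[0, 0, 0.06], 0, 1],
    [[0, 0, 0.02], 0, 1],
    [[0, 0, 0], 0, 1]
  ]
}}

```text
t: 14.97
ee_pos: [599.9, -139.7, 74.2]
orientation: [0.177, 3.136, -0.0]
ft_force: [-0.7, -0.6, -1.0]
width: 61.2
grasp_force: 30.0
```

>>> {"method": "move_arm", "body": {
  "steps": [
    [[0, 0, 0.04], 0, 1],
    [[0, 0, 0], 0, 1]
  ]
}}

```text
t: 15.13
ee_pos: [600.6, -139.7, 74.2]
orientation: [0.177, 3.135, -0.0]
ft_force: [-1.2, 0.0, 6.0]
width: 61.2
grasp_force: 30.0
```

>>> {"method": "move_arm", "body": {
  "steps": [
    [[0, 0, 0], 0, 0.2],
    [[0, 0, 0], 0, 0],
    [[0, 0, 0], 0, 0],
    [[0, 0, 0], 0, 0],
    [[0, 0, -0.5], 0, 0],
    [[0, 0, -0.9], 0, 0],
    [[0, 0, -1], 0, 0],
    [[0, 0, -0.6], 0, 0],
    [[0, 0, 0], 0, 0]
  ]
}}

```text
t: 15.88
ee_pos: [602.2, -140.2, 152.2]
orientation: [0.176, 3.13, -0.002]
ft_force: [0.9, -0.5, 0.5]
width: 88.0
grasp_force: 0.0
```

```bash
python3 go.py 615.7 307 140 83.6; python3 - <<'E'
from h import *
d=cam("top");print(fit("tumbler",[600,-139,4,0],[(d,mask("top","tumbler"))],(0,1)))
m=mask("top","jar");r,c=np.nonzero(m);print(c.min(),c.max(),r.min(),r.max())
print([[f(render(d,"jar",[615.7,307,15,0]).nonzero()[k]) for f in(np.min,np.max)] for k in(1,0)])
cv2.imwrite("pics/t1.png",cv2.resize(d["image"][130:310,110:470,::-1],None,fx=2,fy=2))
j=d["image"][155:205,125:185,::-1].copy(); j[(m[155:205,125:185]>0)&(cv2.erode(m,np.ones((3,3)))[155:205,125:185]==0)]=(0,0,255)
cv2.imwrite("pics/t1j.png",cv2.resize(j,None,fx=6,fy=6,interpolation=cv2.INTER_NEAREST))
E
```

```text
t 15.88 pos [ 602.2 -140.2  152.2] ang 83.55 j6 -1.71 w 88.0 f [ 0.9 -0.5  0.5] tilt [-0.007 -0.001 -1.   ]
turn units -0.01 then x,y,z units [ 1.46 17.84  0.49]
now-frame units [ 1.48 17.83  0.46]
(array([ 594.71134037, -125.39404327,    4.        ,    0.        ]), np.float64(2.110252857208252))
140 168 164 189
[[np.int64(139), np.int64(170)], [np.int64(162), np.int64(190)]]
```

View pics/t1j.png

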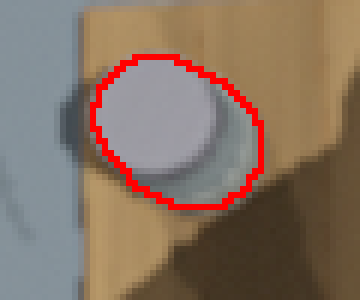

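The crop shows the jar's lid centred at about pixel (150.1,173.5).

```bash
python3 - <<'E'
from h import *
d=cam("top");print(ray(d,[150.1,173.5],80),ray(d,[140,173.5],80),ray(d,[160.5,173.5],80))
E
```

```text
[614.10563627 307.16041991  80.        ] [614.58647605 329.68276764  80.        ] [613.61086461 283.9727658   80.        ]
```

>>> {"method": "move_arm", "body": {
  "steps": [
    [[0, 0.6, 0], 0, 0],
    [[0.08, 1, 0], 0, 0],
    [[0.08, 1, 0], 0, 0],
    [[0.08, 1, 0], 0, 0],
    [[0.08, 1, 0], 0, 0],
    [[0.08, 1, 0], 0, 0],
    [[0.08, 1, 0], 0, 0],
    [[0.08, 1, 0], 0, 0],
    [[0.08, 1, 0], 0, 0],
    [[0.08, 1, 0], 0, 0],
    [[0.08, 1, 0], 0, 0],
    [[0.08, 1, 0], 0, 0],
    [[0.08, 1, 0], 0, 0],
    [[0.08, 1, 0], 0, 0],
    [[0.08, 1, 0], 0, 0],
    [[0.08, 1, 0], 0, 0],
    [[0.08, 1, 0], 0, 0],
    [[0.08, 1, 0], 0, 0],
    [[0.06, 0.22, 0], 0, 0],
    [[0, 0, 0], 0, 0]
  ]
}}

```text
t: 17.75
ee_pos: [613.1, 309.2, 146.4]
orientation: [-0.173, -3.135, 0.001]
ft_force: [-0.1, -0.5, -0.8]
width: 87.7
grasp_force: 0.0
```

```bash
python3 go.py 615.7 306 42 83.6; python3 - <<'E'
from h import *
for n in("top","side"):
    d=cam(n);print(n,fit("tumbler",[600,-139,4,0],[(d,mask(n,"tumbler"))],(0,1)),fit("plate",[477,-125,4,0],[(d,np.maximum(mask(n,"plate"),mask(n,"roll",proj(d,[477,-125,30])[0])))],(0,1)))
E
```

```text
t 17.75 pos [613.1 309.2 146.4] ang 83.7 j6 -1.01 w 87.7 f [-0.1 -0.5 -0.8] tilt [ 0.002 -0.001 -1.   ]
turn units 0.02 then x,y,z units [-0.12 -0.12  4.18]
now-frame units [-0.12 -0.11  4.18]
top (array([ 598.5296835 , -137.88768785,    4.        ,    0.        ]), np.float64(0.047767315059900284)) (array([ 476.90295112, -124.94407296,    4.        ,    0.        ]), np.float64(0.026665303856134415))
side (array([ 599.69325066, -138.09368992,    4.        ,    0.        ]), np.float64(0.1179521307349205)) (array([ 476.68198635, -124.13701337,    4.        ,    0.        ]), np.float64(0.03797808289527893))
```

>>> {"method": "move_arm", "body": {
  "steps": [
    [[-0.08, -0.08, 0.6], 0, 0],
    [[0, 0, 0.9], 0, 0],
    [[0, 0, 1], 0, 0],
    [[0, 0, 0.9], 0, 0],
    [[0, 0, 0.7], 0, 0],
    [[0, 0, 0.4], 0, 0],
    [[0, 0, 0.1], 0, 0],
    [[0, 0, 0], 0, 0],
    [[0, 0, 0], 0, 1],
    [[0, 0, 0], 0, 1],
    [[0, 0, 0], 0, 1],
    [[0, 0, 0], 0, 1],
    [[0, 0, 0], 0, 1],
    [[0, 0, 0], 0, 1],
    [[0, 0, 0], 0, 1]
  ]
}}

```text
t: 19.4
ee_pos: [616.4, 305.1, 33.1]
orientation: [0.177, 3.136, 0.001]
ft_force: [0.3, 0.8, 1.2]
width: 46.1
grasp_force: 30.0
```

```bash
python3 go.py 590.4 -223.4 120 83.6;python3 go.py 590.4 -223.4 120 -6.4
```

```text
t 19.4 pos [616.4 305.1  33.1] ang 83.54 j6 -1.02 w 46.1 f [0.3 0.8 1.2] tilt [-0.  0. -1.]
turn units -0.01 then x,y,z units [ -1.32 -21.13  -3.48]
now-frame units [ -1.34 -21.12  -3.48]
t 19.4 pos [616.4 305.1  33.1] ang 83.54 j6 -1.02 w 46.1 f [0.3 0.8 1.2] tilt [-0.  0. -1.]
turn units 17.99 then x,y,z units [-21.13   1.32  -3.48]
now-frame units [ -1.34 -21.12  -3.48]
```

```bash
python3 - <<'E'
from h import *
d=cam("side");cv2.imwrite("pics/s2.png",cv2.resize(d["image"][70:190,200:340,::-1],None,fx=5,fy=5,interpolation=cv2.INTER_CUBIC))
E
```

```text
(no output)
```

View pics/s2.png

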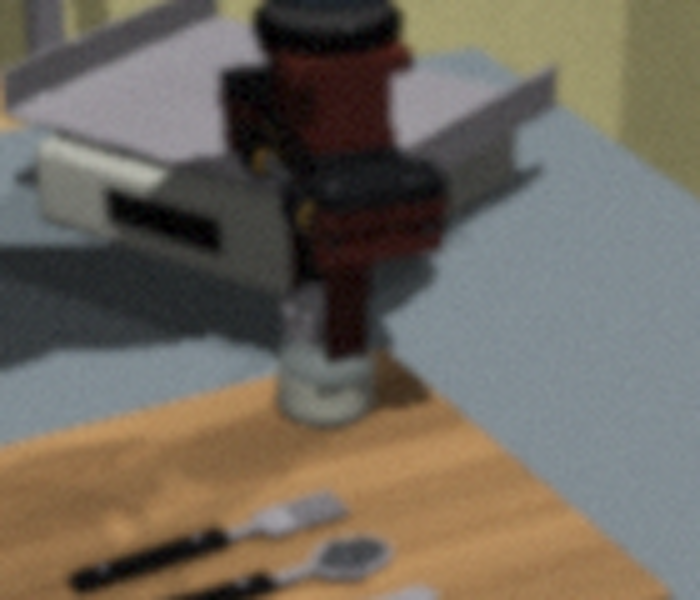

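The finger looks centred on the jar. It seems to hold the 46 mm lid and neck, so I'll test it with a small lift.

>>> {"method": "move_arm", "body": {
  "steps": [
    [[0, 0, -0.3], 0, 1],
    [[0, 0, -0.3], 0, 1],
    [[0, 0, 0], 0, 1],
    [[0, 0, 0], 0, 1]
  ]
}}

```text
t: 19.78
ee_pos: [616.8, 305.2, 48.7]
orientation: [0.177, 3.135, 0.001]
ft_force: [0.4, 0.3, -1.2]
width: 45.9
grasp_force: 30.0
```

```bash
python3 - <<'E'
from h import *
print(ctrl.get_obs()["moment"])
d=cam("side");cv2.imwrite("pics/s3.png",cv2.resize(d["image"][70:190,200:340,::-1],None,fx=5,fy=5,interpolation=cv2.INTER_CUBIC))
E
```

```text
[-0.00726667 -0.0183233  -0.00971169]
```

View pics/s3.png

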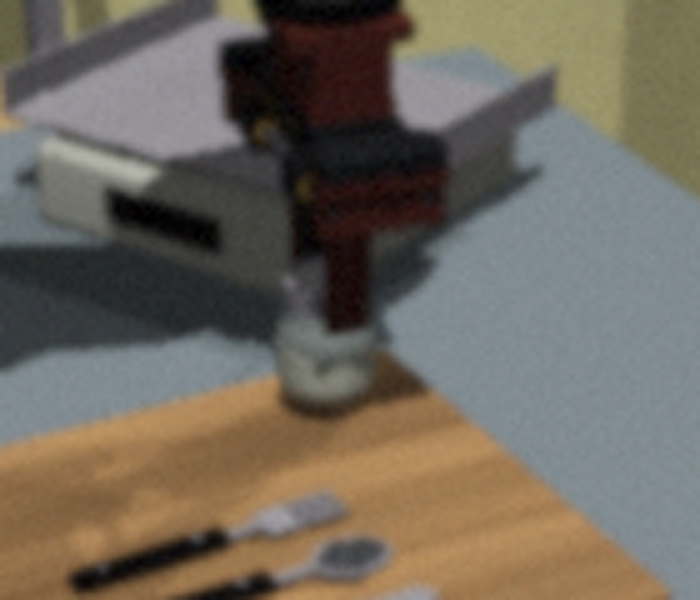

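The jar is held upright. I'll turn 90° before placing it, because otherwise the gripper's body would hit the tumbler.

>>> {"method": "move_arm", "body": {
  "steps": [
    [[0, 0, -0.6], 1, 1],
    [[0, 0, -0.8], 1, 1],
    [[0, 0, -0.8], 1, 1],
    [[0, 0, -0.6], 1, 1],
    [[0, 0, 0], 1, 1],
    [[0, 0, 0], 1, 1],
    [[0, 0, 0], 1, 1],
    [[0, 0, 0], 1, 1],
    [[0, 0, 0], 1, 1],
    [[0, 0, 0], 1, 1],
    [[0, 0, 0], 1, 1],
    [[0, 0, 0], 1, 1],
    [[0, 0, 0], 1, 1],
    [[0, 0, 0], 1, 1],
    [[0, 0, 0], 1, 1],
    [[0, 0, 0], 1, 1],
    [[0, 0, 0], 1, 1],
    [[0, 0, 0], 1, 1],
    [[0, 0, 0], 0, 1]
  ]
}}

```text
t: 21.42
ee_pos: [616.0, 304.8, 117.4]
orientation: [-2.346, -2.089, 0.001]
ft_force: [0.6, 0.8, -0.6]
width: 45.5
grasp_force: 30.0
```

```bash
python3 go.py 590.4 -223.4 120 -6.4
```

```text
t 21.42 pos [616.  304.8 117.4] ang -6.63 j6 0.56 w 45.5 f [ 0.6  0.8 -0.6] tilt [-0.    -0.001 -1.   ]
turn units -0.05 then x,y,z units [-21.11   1.34  -0.1 ]
now-frame units [-21.1    1.42  -0.1 ]
```

>>> {"method": "move_arm", "body": {
  "steps": [
    [[-0.4, 0, -0.7], 0, 1],
    [[-0.8, 0, -0.7], 0, 1],
    [[-1, 0.1, -0.5], 0, 1],
    [[-1, 0.1, 0], 0, 1],
    [[-1, 0.1, 0], 0, 1],
    [[-1, 0.1, 0], 0, 1],
    [[-1, 0.1, 0], 0, 1],
    [[-1, 0.1, 0], 0, 1],
    [[-1, 0.1, 0], 0, 1],
    [[-1, 0.1, 0], 0, 1],
    [[-1, 0.1, 0], 0, 1],
    [[-1, 0.1, 0], 0, 1],
    [[-1, 0.1, 0], 0, 1],
    [[-1, 0.1, 0], 0, 1],
    [[-1, 0.1, 0], 0, 1],
    [[-1, 0.1, 0], 0, 1],
    [[-1, 0, 0], 0, 1],
    [[-1, 0, 0], 0, 1],
    [[-1, 0, 0], 0, 1],
    [[-1, 0, 0], 0, 1]
  ]
}}

```text
t: 23.08
ee_pos: [596.6, -177.1, 165.2]
orientation: [-2.34, -2.096, 0.0]
ft_force: [0.1, -1.0, -0.6]
width: 45.8
grasp_force: 30.0
```

>>> {"method": "move_arm", "body": {
  "steps": [
    [[-1, 0, 0], 0, 1],
    [[-0.7, 0, 0], 0, 1],
    [[-0.2, 0, 0], 0, 1],
    [[0, 0, 0], 0, 1],
    [[0, 0, 0], 0, 1]
  ]
}}

```text
t: 23.5
ee_pos: [591.6, -222.6, 165.1]
orientation: [-2.342, -2.093, -0.0]
ft_force: [-0.5, 0.2, -2.5]
width: 46.0
grasp_force: 30.0
```

```bash
python3 go.py 590.4 -223.4 22.1 -6.4; python3 - <<'E'
from h import *
d=cam("side");cv2.imwrite("pics/s4.png",cv2.resize(d["image"][100:360,200:480,::-1],None,fx=2.2,fy=2.2))
E
```

```text
t 23.5 pos [ 591.6 -222.6  165.1] ang -6.41 j6 -0.27 w 46.0 f [-0.5  0.2 -2.5] tilt [ 0.001 -0.001 -1.   ]
turn units -0.0 then x,y,z units [-0.04 -0.04  5.72]
now-frame units [-0.04 -0.04  5.72]
```

View pics/s4.png

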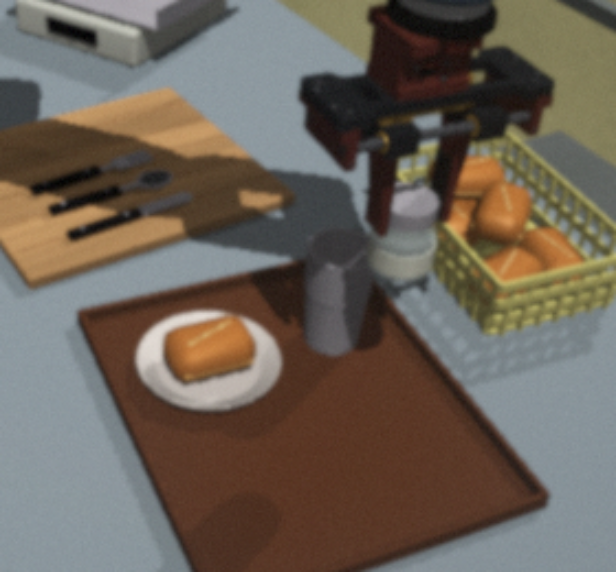

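The jar hangs upright between the fingers, right of the tumbler, and both tumbler and roll stand well. I'll lower it now.

>>> {"method": "move_arm", "body": {
  "steps": [
    [[-0.04, -0.04, 0.6], 0, 1],
    [[0, 0, 0.9], 0, 1],
    [[0, 0, 1], 0, 1],
    [[0, 0, 1], 0, 1],
    [[0, 0, 0.9], 0, 1],
    [[0, 0, 0.7], 0, 1],
    [[0, 0, 0.4], 0, 1],
    [[0, 0, 0.1], 0, 1],
    [[0, 0, 0], 0, 1],
    [[0, 0, 0], 0, 1]
  ]
}}

```text
t: 24.38
ee_pos: [591.5, -223.8, 26.3]
orientation: [2.341, 2.093, 0.001]
ft_force: [0.6, -0.3, -1.5]
width: 46.2
grasp_force: 30.0
```

```bash
python3 go.py 590.4 -223.4 22.1 -6.4; python3 - <<'E'
from h import *
for n in("top","side"):
    d=cam(n); m=mask(n,"jar",proj(d,[590,-223,40])[0]); print(n, None if m is None else fit("jar",[590,-223,7,0],[(d,m)],(0,1)))
    m=mask(n,"tumbler"); print(fit("tumbler",[600,-139,4,0],[(d,m)],(0,1)))
E
```

```text
t 24.38 pos [ 591.5 -223.8   26.3] ang -6.41 j6 -0.27 w 46.2 f [ 0.6 -0.3 -1.5] tilt [-0.     0.001 -1.   ]
turn units -0.0 then x,y,z units [ 0.01 -0.05  0.17]
now-frame units [ 0.01 -0.05  0.17]
top (array([ 596.22868672, -193.68204276,    7.        ,    0.        ]), np.float64(5.940406799316406))
(array([ 601.08420044, -137.8789171 ,    4.        ,    0.        ]), np.float64(2.023606061935425))
side (array([ 596.3548142, -217.6388398,    7.       ,    0.       ]), np.float64(0.3138251006603241))
(array([ 595.26034594, -137.05348754,    4.        ,    0.        ]), np.float64(3.178999900817871))
```

>>> {"method": "move_arm", "body": {
  "steps": [
    [[0, -0.03, 0.1], 0, 1],
    [[0, 0, 0.07], 0, 1],
    [[0, 0, 0.03], 0, 1],
    [[0, 0, 0], 0, 1],
    [[0, 0, 0], 0, 1]
  ]
}}

```text
t: 25.1
ee_pos: [590.2, -224.2, 21.9]
orientation: [2.343, 2.092, 0.0]
ft_force: [-4.1, 1.3, 13.4]
width: 46.2
grasp_force: 30.0
```

>>> {"method": "move_arm", "body": {
  "steps": [
    [[0, 0, -0.02], 0, 0.3],
    [[0, 0, 0], 0, 0.1],
    [[0, 0, 0], 0, 0],
    [[0, 0, 0], 0, 0],
    [[0, 0, -0.4], 0, 0],
    [[0, 0, -0.8], 0, 0],
    [[0, 0, -1], 0, 0],
    [[0, 0, -1], 0, 0],
    [[0, 0, -1], 0, 0],
    [[0, 0, -0.8], 0, 0],
    [[0, 0, 0], 0, 0]
  ]
}}

```text
t: 26.02
ee_pos: [592.6, -225.0, 151.0]
orientation: [2.338, 2.088, 0.005]
ft_force: [-0.0, 0.2, 0.8]
width: 87.9
grasp_force: 0.0
```

```bash
python3 go.py 497.5 104.5 120 95.2
```

```text
t 26.02 pos [ 592.6 -225.   151. ] ang -6.45 j6 -0.27 w 87.9 f [-0.   0.2  0.8] tilt [-0.002  0.007 -1.   ]
turn units 15.67 then x,y,z units [ -2.59 -13.47   1.24]
now-frame units [12.67 -5.27  1.17]
```

>>> {"method": "move_arm", "body": {
  "steps": [
    [[0, 0, 0], 1, 0],
    [[0, 0, 0], 1, 0],
    [[0, 0, 0], 1, 0],
    [[0, 0, 0], 1, 0],
    [[0, 0, 0], 1, 0],
    [[0, 0, 0], 1, 0],
    [[0, 0, 0], 1, 0],
    [[0, 0, 0], 1, 0],
    [[0, 0, 0], 1, 0],
    [[0, 0, 0], 1, 0],
    [[0, 0, 0], 1, 0],
    [[0, 0, 0], 1, 0],
    [[0, 0, 0], 1, 0],
    [[0, 0, 0], 1, 0],
    [[0, 0, 0], 1, 0],
    [[0, 0, 0], 0.67, 0],
    [[0, 0, 0], 0, 0]
  ]
}}

```text
t: 27.43
ee_pos: [589.4, -223.7, 145.0]
orientation: [-3.138, -0.139, 0.002]
ft_force: [-0.1, 0.5, -0.6]
width: 87.8
grasp_force: 0.0
```

```bash
python3 go.py 497.1 104.4 70 95.3; sed -i 's/^D=/import sys\nD=/' m.py; sed -i 's/for t in M/for t in (sys.argv[1:] or M)/' m.py; cat > chk.py <<'E'
from h import *
for n in("top","side"):
    d=cam(n)
    for t,p,fr in(("jar",[590,-223,4,0],(0,1)),("tumbler",[600,-139,4,0],(0,1)),("knife",[475.2,102.4,15,.09],(0,1,3)),("spoon",[473.9,152.6,15,.08],(0,1,3))):
        m=mask(n,t,proj(d,np.array(p[:3])+[32*(t in("knife","spoon")),0,30*(t not in("knife","spoon"))])[0])
        if m is not None:
            q,e=fit(t,p,[(d,m)],fr); print(n,t,q.round(2),round(e,2))
E
python3 chk.py
```

```text
t 27.43 pos [ 589.4 -223.7  145. ] ang -84.92 j6 1.1 w 87.8 f [-0.1  0.5 -0.6] tilt [-0.001 -0.001 -1.   ]
turn units -0.04 then x,y,z units [ -2.46 -13.41   3.  ]
now-frame units [ -2.51 -13.4    3.01]
top jar [ 588.34 -216.78    4.      0.  ] 0.48
top tumbler [ 599.67 -138.01    4.      0.  ] 0.05
top knife [4.7563e+02 1.0252e+02 1.5000e+01 9.0000e-02] 0.1
top spoon [4.7447e+02 1.5308e+02 1.5000e+01 7.0000e-02] 0.11
side jar [ 593.51 -218.73    4.      0.  ] 0.17
side knife [4.7674e+02 1.0369e+02 1.5000e+01 1.0000e-01] 0.33
side spoon [4.7482e+02 1.5332e+02 1.5000e+01 8.0000e-02] 0.24
```

>>> {"method": "move_arm", "body": {
  "steps": [
    [[-0.1, -0.6, 0], 0, 0.3],
    [[-0.18, -0.98, 0], 0, 0.59],
    [[-0.18, -0.98, 0], 0, 0.59],
    [[-0.18, -0.98, 0], 0, 0.59],
    [[-0.18, -0.98, 0], 0, 0.59],
    [[-0.18, -0.98, 0], 0, 0.59],
    [[-0.18, -0.98, 0], 0, 0.59],
    [[-0.18, -0.98, 0], 0, 0.59],
    [[-0.18, -0.98, 0], 0, 0.59],
    [[-0.18, -0.98, 0.4], 0, 0.59],
    [[-0.18, -0.98, 0.6], 0, 0.59],
    [[-0.18, -0.98, 0.7], 0, 0.59],
    [[-0.18, -0.98, 0.7], 0, 0.59],
    [[-0.23, -0.98, 0.4], 0, 0.59],
    [[0, -0.06, 0.2], 0, 0.59],
    [[0, 0, 0], 0, 0.59],
    [[0, 0, 0], 0, 0.59]
  ]
}}

```text
t: 29.35
ee_pos: [497.5, 104.2, 71.0]
orientation: [3.138, 0.144, -0.0]
ft_force: [0.4, 0.1, 0.7]
width: 36.1
grasp_force: 0.0
```

```bash
python3 go.py 497.3 104.5 17 95.3; python3 - <<'E'
from h import *
for n in("top","side"):
    d=cam(n);p=[590,-223,4,0]; m=mask(n,"jar",proj(d,[590,-223,30])[0])
    if m is not None: print(n,fit("jar",p,[(d,m)],(0,1)))
    if n=="top": cv2.imwrite("pics/t2.png",cv2.resize(d["image"][130:310,110:470,::-1],None,fx=2.2,fy=2.2))
E
```

```text
t 29.35 pos [497.5 104.2  71. ] ang -84.75 j6 1.66 w 36.1 f [0.4 0.1 0.7] tilt [-0.  0. -1.]
turn units -0.01 then x,y,z units [-0.   -0.01  2.16]
now-frame units [-0.   -0.01  2.16]
top (array([ 590.92699714, -220.83214089,    4.        ,    0.        ]), np.float64(0.19044695794582367))
side (array([ 593.78702112, -218.78589376,    4.        ,    0.        ]), np.float64(0.12625375390052795))
```

View pics/t2.png

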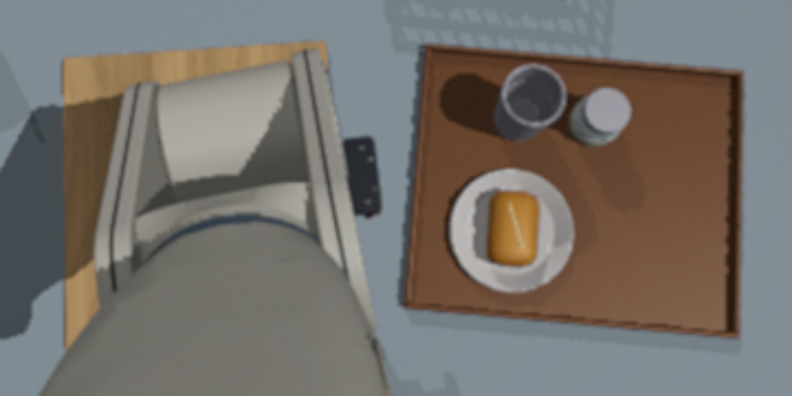

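The picture shows the tumbler and jar standing behind the plate, with the jar's lid at crop (605,112), and the roll centred. Now I'll grasp the knife.

>>> {"method": "move_arm", "body": {
  "steps": [
    [[0, 0, 0.6], 0, 0.59],
    [[0, 0, 0.7], 0, 0.59],
    [[0, 0, 0.5], 0, 0.59],
    [[0, 0, 0.25], 0, 0.59],
    [[0, 0, 0.08], 0, 0.59],
    [[0, 0, 0], 0, 0.59],
    [[0, 0, 0], 0, 1],
    [[0, 0, 0], 0, 1],
    [[0, 0, 0], 0, 1],
    [[0, 0, 0], 0, 1]
  ]
}}

```text
t: 30.38
ee_pos: [498.0, 104.2, 18.1]
orientation: [-3.138, -0.142, -0.002]
ft_force: [-0.3, -0.1, -0.7]
width: 13.0
grasp_force: 0.0
```

```bash
python3 go.py 464.7 -227.2 60 83.6; python3 - <<'E'
from h import *
d=cam("top"); print("lid",ray(d,[384.4,180.3],69))
E
```

```text
t 30.38 pos [498.  104.2  18.1] ang -84.8 j6 1.66 w 13.0 f [-0.3 -0.1 -0.7] tilt [ 0.001 -0.    -1.   ]
turn units 2.32 then x,y,z units [ 0.15 13.32 -1.67]
now-frame units [-2.52 13.08 -1.68]
lid [ 590.08187747 -216.82199277   69.        ]
```

>>> {"method": "move_arm", "body": {
  "steps": [
    [[0, 0, 0], 0, 1],
    [[0, 0, 0], 0, 1],
    [[0, 0, 0], 0, 1]
  ]
}}

```text
t: 30.68
ee_pos: [497.6, 104.1, 17.7]
orientation: [-3.138, -0.142, -0.0]
ft_force: [-0.2, -0.0, -0.4]
width: -0.2
grasp_force: 0.0
```

```bash
python3 - <<'E'
from h import *
d=cam("side");cv2.imwrite("pics/s5.png",cv2.resize(d["image"][130:240,170:350,::-1],None,fx=4,fy=4,interpolation=cv2.INTER_CUBIC))
E
```

```text
(no output)
```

View pics/s5.png

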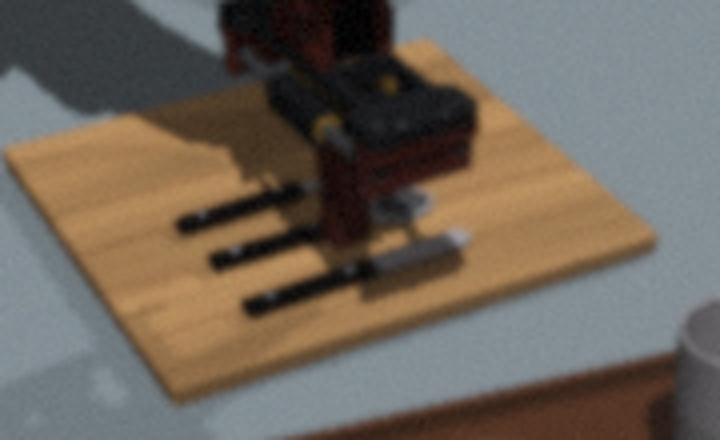

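```bash
python3 - <<'E'
from h import *
for n in("side","top"):
    d=cam(n); print(n,proj(d,[497.6,104.1,17.7]),(proj(d,[497.6,104.1,17.7])-[170,130])*4)
    for b in cams.cut_out(n,"knife")[:2]:
        print(b["p"],b["rect"])
        print(fit("knife",[475.2,102.4,15,.09],[(d,np.asarray(b["pixels"],np.float32))],(0,1,3)))
E
```

```text
side [[256.16228286 199.54126664]] [[344.64913146 278.16506655]]
0.63 [259.8, 199.1, 51.2, 20.5]
(array([4.79578992e+02, 1.02099958e+02, 1.50000000e+01, 1.27102677e-01]), np.float64(0.6683558821678162))
top [[243.94547457 226.90335055]] [[295.78189828 387.61340221]]
```

```bash
python3 - <<'E'
from h import *
d=cam("side")
for z in(15,25,35,45): print(z,"now tip row190 ->",proj(d,[497.6,98,z])[0].round(1))
for z in(40,50,60,70,80): print(z,"s3 row135 ->",proj(d,[617,278,z])[0].round(1))
for z in(20,33,45,55): print(z,"s2 row141 ->",proj(d,[616.4,278,z])[0].round(1))
E
```

```text
15 now tip row190 -> [257.3 201.8]
25 now tip row190 -> [257.2 198.3]
35 now tip row190 -> [257.1 194.7]
45 now tip row190 -> [257.  191.1]
40 s3 row135 -> [269.9 147.9]
50 s3 row135 -> [269.9 144.6]
60 s3 row135 -> [269.9 141.2]
70 s3 row135 -> [269.8 137.9]
80 s3 row135 -> [269.8 134.5]
20 s2 row141 -> [269.7 154.5]
33 s2 row141 -> [269.7 150.2]
45 s2 row141 -> [269.7 146.3]
55 s2 row141 -> [269.6 143. ]
```

```bash
python3 - <<'E'
from h import *
d=cam("side")
for z in(170,188,208,228): print(z,"s1 (310,192) ->",proj(d,[477,-178,z])[0].round(1),proj(d,[477,-72,z])[0].round(1))
for z in(155,165,180,195): print(z,"s4 (373,205) ->",proj(d,[562,-220,z])[0].round(1))
T=d["image"]; i=T[150:215,225:290,::-1]; cv2.imwrite("pics/s6.png",cv2.convertScaleAbs(cv2.resize(i,None,fx=9,fy=9,interpolation=cv2.INTER_CUBIC),alpha=2))
E
```

```text
170 s1 (310,192) -> [312.4 214.8] [283.8 184. ]
188 s1 (310,192) -> [313.  206.2] [283.9 175.7]
208 s1 (310,192) -> [313.6 196.3] [284.1 166.3]
228 s1 (310,192) -> [314.2 186.2] [284.3 156.7]
155 s4 (373,205) -> [366.8 222. ]
165 s4 (373,205) -> [367.5 217.3]
180 s4 (373,205) -> [368.6 210.3]
195 s4 (373,205) -> [369.7 203. ]
```

View pics/s6.png

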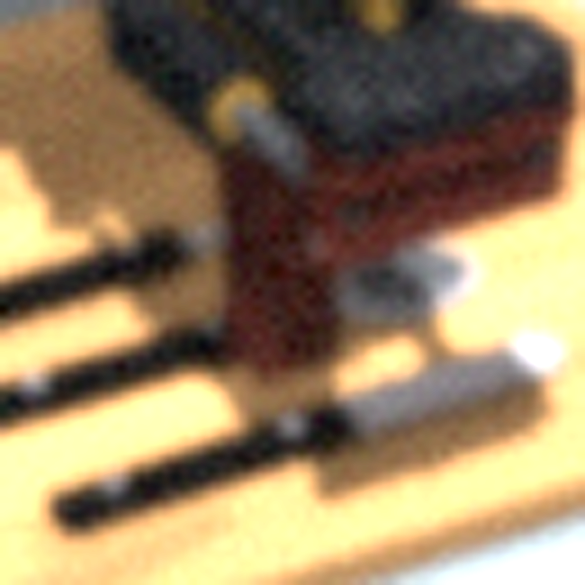

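The picture shows the fingertips ending above the untouched knife: the tips are really about 27 mm higher than the reported TCP. The shots s1–s4 show the same offset, and it explains why the jar was held by its 46 mm lid. I'll reopen and go lower in steps.

>>> {"method": "move_arm", "body": {
  "steps": [
    [[0, 0, 0], 0, 0.59],
    [[0, 0, 0], 0, 0.59],
    [[0, 0, 0], 0, 0.59],
    [[0, 0, 0], 0, 0.59],
    [[0, 0, 0.3], 0, 0.59],
    [[0, 0, 0.4], 0, 0.59],
    [[0, 0, 0.2], 0, 0.59],
    [[0, 0, 0.1], 0, 0.59],
    [[0, 0, 0], 0, 0.59]
  ]
}}

```text
t: 31.78
ee_pos: [496.8, 103.9, -8.5]
orientation: [3.138, 0.142, -0.003]
ft_force: [-0.2, 0.4, 0.2]
width: 36.0
grasp_force: 0.0
```

```bash
python3 go.py 497.3 104.5 -9 95.3
```

```text
t 31.78 pos [496.8 103.9  -8.5] ang -84.81 j6 1.66 w 36.0 f [-0.2  0.4  0.2] tilt [-0.002  0.    -1.   ]
turn units -0.02 then x,y,z units [ 0.02 -0.02  0.02]
now-frame units [ 0.02 -0.02  0.02]
```

>>> {"method": "move_arm", "body": {
  "steps": [
    [[0, 0, 0.08], 0, 0.59],
    [[0, 0, 0], 0, 0.59],
    [[0, 0, 0], 0, 0.59]
  ]
}}

```text
t: 32.03
ee_pos: [497.6, 104.1, -9.4]
orientation: [-3.138, -0.142, -0.0]
ft_force: [-0.7, 0.3, 0.2]
width: 35.9
grasp_force: 0.0
```

Still no contact, so I'll close here.

>>> {"method": "move_arm", "body": {
  "steps": [
    [[0, 0, 0.02], 0, 1],
    [[0, 0, 0], 0, 1],
    [[0, 0, 0], 0, 1],
    [[0, 0, 0], 0, 1],
    [[0, 0, 0], 0, 1],
    [[0, 0, 0], 0, 1]
  ]
}}

```text
t: 32.53
ee_pos: [497.7, 104.0, -9.8]
orientation: [-3.138, -0.142, -0.0]
ft_force: [0.2, -0.5, 1.2]
width: 13.8
grasp_force: 30.0
```

>>> {"method": "move_arm", "body": {
  "steps": [
    [[0, 0, -0.4], 0, 1],
    [[0, 0, -0.8], 0, 1],
    [[0, 0, -0.9], 0.8, 1],
    [[0, 0, -0.9], 0.8, 1],
    [[0, 0, -0.9], 0.72, 1],
    [[0, 0, -0.8], 0, 1],
    [[0, 0, 0], 0, 1]
  ]
}}

```text
t: 33.12
ee_pos: [500.1, 104.5, 111.7]
orientation: [-3.135, 0.176, -0.01]
ft_force: [0.5, 0.5, -0.3]
width: 13.4
grasp_force: 30.0
```

```bash
python3 go.py 465.3 -226.9 105 83.6
```

```text
t 33.12 pos [500.1 104.5 111.7] ang -96.41 j6 1.87 w 13.4 f [ 0.5  0.5 -0.3] tilt [ 0.006 -0.002 -1.   ]
turn units -0.0 then x,y,z units [ 0.1  13.33  0.27]
now-frame units [ 0.1  13.33  0.24]
```

>>> {"method": "move_arm", "body": {
  "steps": [
    [[0, 0.5, 0], 0, 1],
    [[0, 0.9, 0], 0, 1],
    [[0, 1, 0], 0, 1],
    [[0, 1, 0], 0, 1],
    [[0, 1, 0], 0, 1],
    [[0, 1, 0], 0, 1],
    [[0, 1, 0], 0, 1],
    [[0, 1, 0], 0, 1],
    [[0, 1, 0], 0, 1],
    [[0, 1, 0], 0, 1],
    [[0, 1, 0], 0, 1],
    [[0, 1, 0], 0, 1],
    [[0, 1, 0], 0, 1],
    [[0, 0.7, 0], 0, 1],
    [[0, 0.23, 0], 0, 1],
    [[0, 0, 0], 0, 1],
    [[0, 0, 0], 0, 1]
  ]
}}

```text
t: 34.53
ee_pos: [459.4, -226.7, 106.7]
orientation: [-3.136, 0.177, 0.003]
ft_force: [0.2, 0.2, -1.0]
width: 13.5
grasp_force: 30.0
```

```bash
python3 go.py 465.3 -226.9 -18 83.6; python3 - <<'E'
from h import *
d=cam("side");cv2.imwrite("pics/s7.png",cv2.resize(d["image"][100:360,220:480,::-1],None,fx=2.3,fy=2.3))
E
```

```text
t 34.53 pos [ 459.4 -226.7  106.7] ang -96.45 j6 1.2 w 13.5 f [ 0.2  0.2 -1. ] tilt [-0.002 -0.001 -1.   ]
turn units -0.01 then x,y,z units [ 0.24 -0.02  4.99]
now-frame units [ 0.25 -0.01  4.99]
```

View pics/s7.png

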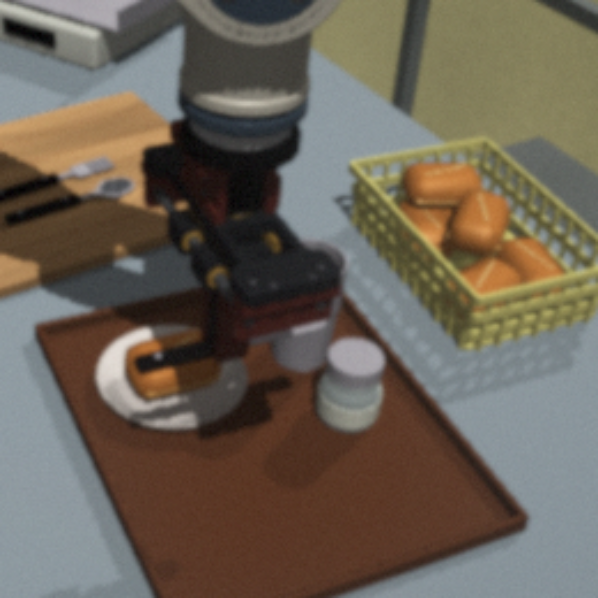

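The knife is held level. I'll lower it in stages.

>>> {"method": "move_arm", "body": {
  "steps": [
    [[0.24, 0, 0.4], 0, 1],
    [[0, 0, 0.8], 0, 1],
    [[0, 0, 0.9], 0, 1],
    [[0, 0, 0.9], 0, 1],
    [[0, 0, 0.8], 0, 1],
    [[0, 0, 0.6], 0, 1],
    [[0, 0, 0.4], 0, 1],
    [[0, 0, 0.1], 0, 1],
    [[0, 0, 0], 0, 1],
    [[0, 0, 0], 0, 1]
  ]
}}

```text
t: 35.42
ee_pos: [466.9, -227.7, -14.6]
orientation: [3.136, -0.175, 0.001]
ft_force: [0.2, -0.6, -1.3]
width: 13.3
grasp_force: 30.0
```

```bash
python3 go.py 465.3 -226.9 -20.8 83.6
```

```text
t 35.42 pos [ 466.9 -227.7  -14.6] ang -96.37 j6 1.21 w 13.3 f [ 0.2 -0.6 -1.3] tilt [ 0.001  0.    -1.   ]
turn units 0.01 then x,y,z units [-0.07 -0.02  0.25]
now-frame units [-0.07 -0.02  0.25]
```

>>> {"method": "move_arm", "body": {
  "steps": [
    [[-0.06, -0.02, 0.1], 0, 1],
    [[0, 0, 0.08], 0, 1],
    [[0, 0, 0.06], 0, 1],
    [[0, 0, 0.02], 0, 1],
    [[0, 0, 0], 0, 1]
  ]
}}

```text
t: 35.83
ee_pos: [465.1, -227.3, -20.8]
orientation: [3.136, -0.176, 0.001]
ft_force: [-0.9, 0.1, 5.9]
width: 13.5
grasp_force: 30.0
```

>>> {"method": "move_arm", "body": {
  "steps": [
    [[0, 0, 0], 0, 0.75],
    [[0, 0, 0], 0, 0.68],
    [[0, 0, 0], 0, 0.68],
    [[0, 0, 0], 0, 0.68],
    [[0, 0, -0.2], 0, 0.68],
    [[0, 0, -0.5], 0, 0.68],
    [[0, 0, -0.8], 0, 0.68],
    [[0, 0, -0.9], 0, 0.6],
    [[0, 0, -0.6], 0, 0.59],
    [[0, 0, 0], 0, 0.59]
  ]
}}

```text
t: 36.67
ee_pos: [467.1, -228.3, 57.3]
orientation: [3.134, -0.175, 0.009]
ft_force: [-0.3, -0.5, 0.6]
width: 35.9
grasp_force: 0.0
```

```bash
python3 go.py 496.2 154.5 50 94.3; python3 m.py spoon
```

```text
t 36.67 pos [ 467.1 -228.3   57.3] ang -96.4 j6 1.21 w 35.9 f [-0.3 -0.5  0.6] tilt [ 0.006  0.002 -1.   ]
turn units -2.14 then x,y,z units [  2.31 -15.18   0.29]
now-frame units [ -0.55 -15.35   0.26]
spoon [473.29, 153.19, 15.0, 0.07] 0.119 side [475.67, 154.3, 15.0, 0.06] 0.248 both [474.16, 153.17, 15.21, 0.07] 0.387
```

>>> {"method": "move_arm", "body": {
  "steps": [
    [[0, 0, 0], -0.7, 0.59],
    [[0, 0, 0], -0.7, 0.59],
    [[0, 0, 0], -0.74, 0.59],
    [[0.1, -0.7, 0], 0, 0.59],
    [[0.16, -1, 0], 0, 0.59],
    [[0.16, -1, 0], 0, 0.59],
    [[0.16, -1, 0], 0, 0.59],
    [[0.16, -1, 0], 0, 0.59],
    [[0.16, -1, 0], 0, 0.59],
    [[0.16, -1, 0], 0, 0.59],
    [[0.16, -1, 0], 0, 0.59],
    [[0.16, -1, 0], 0, 0.59],
    [[0.16, -1, 0], 0, 0.59],
    [[0.16, -1, 0], 0, 0.59],
    [[0.16, -1, 0], 0, 0.59],
    [[0.16, -1, 0], 0, 0.59],
    [[0.16, -1, 0], 0, 0.59],
    [[0.13, -1, 0], 0, 0.59],
    [[0, -0.5, 0], 0, 0.59]
  ]
}}

```text
t: 38.45
ee_pos: [493.8, 158.3, 52.6]
orientation: [-3.139, -0.12, 0.002]
ft_force: [-0.4, 0.1, 0.3]
width: 35.7
grasp_force: 0.0
```

```bash
python3 go.py 496.1 154.7 -9.5 94.3; cat > chk2.py <<'E'
from h import *
ex=np.array([.9938,-.1108]);ey=np.array([.1108,.9938]); pl=np.array([476.7,-125])
for n in("top","side"):
    d=cam(n)
    for t,p,fr in(("knife",[442.9,-224.5,4,-.111],(0,1,3)),("jar",[590.5,-220,4,0],(0,1)),("tumbler",[599.5,-138.5,4,0],(0,1)),("plate",[476.7,-125,4,0],(0,1)),("roll",[476.7,-125,9,-.11],(0,1,3)),("spoon",[436.8,-279.2,4,-.111],(0,1,3))):
        a=np.array(p[:3]); a[2]+=dict(jar=30,tumbler=50,roll=15).get(t,4)
        if t in("knife","spoon"): a[:2]+=32*ex
        m=mask(n,t,proj(d,a)[0])
        if m is None: continue
        if t=="plate":
            r=mask(n,"roll",proj(d,[477,-125,28])[0]); m=m if r is None else np.maximum(m,r)
        q,e=fit(t,p,[(d,m)],fr); print(n,t,q.round(2),"err",round(e,2),"tray rel plate",(((q[:2]-pl)@ex).round(1),((q[:2]-pl)@ey).round(1)))
E
python3 chk2.py
```

```text
t 38.45 pos [493.8 158.3  52.6] ang -85.62 j6 1.78 w 35.7 f [-0.4  0.1  0.3] tilt [-0.001 -0.    -1.   ]
turn units 0.02 then x,y,z units [0.08 0.15 2.48]
now-frame units [0.08 0.15 2.48]
top knife [ 4.4304e+02 -2.2422e+02  4.0000e+00 -8.0000e-02] err 0.14 tray rel plate (np.float64(-22.5), np.float64(-102.3))
top jar [ 590.14 -218.59    4.      0.  ] err 0.18 tray rel plate (np.float64(123.1), np.float64(-80.4))
top tumbler [ 599.65 -138.38    4.      0.  ] err 0.03 tray rel plate (np.float64(123.7), np.float64(0.3))
top plate [ 476.82 -125.04    4.      0.  ] err 0.04 tray rel plate (np.float64(0.1), np.float64(-0.0))
top roll [ 4.7751e+02 -1.2343e+02  9.0000e+00 -1.2000e-01] err 0.07 tray rel plate (np.float64(0.6), np.float64(1.6))
side knife [ 4.4470e+02 -2.2317e+02  4.0000e+00 -9.0000e-02] err 0.29 tray rel plate (np.float64(-20.9), np.float64(-101.1))
side jar [ 593.56 -219.51    4.      0.  ] err 0.12 tray rel plate (np.float64(126.6), np.float64(-81.0))
side tumbler [ 600.48 -136.79    4.      0.  ] err 0.05 tray rel plate (np.float64(124.3), np.float64(2.0))
side plate [ 476.23 -124.15    4.      0.  ] err 0.04 tray rel plate (np.float64(-0.6), np.float64(0.8))
side roll [ 4.7806e+02 -1.2273e+02  9.0000e+00 -1.4000e-01] err 0.06 tray rel plate (np.float64(1.1), np.float64(2.4))
```

Everything placed so far is on target. Spoon grasp next.

>>> {"method": "move_arm", "body": {
  "steps": [
    [[0.08, 0.15, 0.4], 0, 0.59],
    [[0, 0, 0.7], 0, 0.59],
    [[0, 0, 0.7], 0, 0.59],
    [[0, 0, 0.4], 0, 0.59],
    [[0, 0, 0.2], 0, 0.59],
    [[0, 0, 0], 0, 0.59],
    [[0, 0, 0], 0, 0.59]
  ]
}}

```text
t: 39.83
ee_pos: [496.3, 152.5, -6.5]
orientation: [3.139, 0.118, -0.001]
ft_force: [-0.0, -0.0, 0.1]
width: 35.9
grasp_force: 0.0
```

```bash
python3 go.py 496.1 154.7 -10 94.3
```

```text
t 39.83 pos [496.3 152.5  -6.5] ang -85.7 j6 1.77 w 35.9 f [-0.  -0.   0.1] tilt [-0.  0. -1.]
turn units -0.0 then x,y,z units [-0.   -0.09  0.14]
now-frame units [-0.   -0.09  0.14]
```

>>> {"method": "move_arm", "body": {
  "steps": [
    [[0, -0.09, 0.07], 0, 0.59],
    [[0, 0, 0.06], 0, 0.59],
    [[0, 0, 0], 0, 0.59],
    [[0, 0, 0], 0, 1],
    [[0, 0, 0], 0, 1],
    [[0, 0, 0], 0, 1],
    [[0, 0, 0], 0, 1],
    [[0, 0, 0], 0, 1],
    [[0, 0, 0], 0, 1]
  ]
}}

```text
t: 40.58
ee_pos: [496.3, 154.8, -9.5]
orientation: [-3.139, -0.118, -0.0]
ft_force: [0.9, -0.5, 2.5]
width: 13.4
grasp_force: 30.0
```

```bash
python3 go.py 459.4 -281.5 105 83.6
```

```text
t 40.58 pos [496.3 154.8  -9.5] ang -85.71 j6 1.78 w 13.4 f [ 0.9 -0.5  2.5] tilt [ 0. -0. -1.]
turn units 2.14 then x,y,z units [ 0.48 17.51 -4.58]
now-frame units [-2.78 17.29 -4.58]
```

>>> {"method": "move_arm", "body": {
  "steps": [
    [[0, 0, -0.4], 0, 1],
    [[0, 0, -0.8], 0, 1],
    [[0, 0, -0.9], 0.7, 1],
    [[0, 0, -0.9], 0.7, 1],
    [[0, 0, -0.9], 0.74, 1],
    [[0, 0, -0.7], 0, 1],
    [[0, 0.5, 0], 0, 1],
    [[0, 1, 0], 0, 1],
    [[0, 1, 0], 0, 1],
    [[0, 1, 0], 0, 1],
    [[0, 1, 0], 0, 1],
    [[0, 1, 0], 0, 1],
    [[0, 1, 0], 0, 1],
    [[0, 1, 0], 0, 1],
    [[0, 1, 0], 0, 1],
    [[0, 1, 0], 0, 1],
    [[0, 1, 0], 0, 1],
    [[0, 1, 0], 0, 1],
    [[0, 1, 0], 0, 1],
    [[0, 1, 0], 0, 1]
  ]
}}

```text
t: 42.25
ee_pos: [457.0, -182.1, 104.7]
orientation: [-3.136, 0.175, 0.002]
ft_force: [0.6, -0.9, -1.1]
width: 13.5
grasp_force: 30.0
```

>>> {"method": "move_arm", "body": {
  "steps": [
    [[0, 1, 0], 0, 1],
    [[0, 1, 0], 0, 1],
    [[0, 0.8, 0], 0, 1],
    [[0, 0.5, 0], 0, 1],
    [[0, 0.2, 0], 0, 1],
    [[0, 0, 0], 0, 1],
    [[0, 0, 0], 0, 1]
  ]
}}

```text
t: 42.83
ee_pos: [448.2, -267.0, 105.0]
orientation: [-3.136, 0.176, 0.001]
ft_force: [-0.7, -0.0, -0.3]
width: 13.8
grasp_force: 30.0
```

```bash
python3 go.py 459.1 -281 -17 83.6
```

```text
t 42.83 pos [ 448.2 -267.   105. ] ang -96.42 j6 1.12 w 13.8 f [-0.7 -0.  -0.3] tilt [-0.001 -0.001 -1.   ]
turn units -0.0 then x,y,z units [0.49 0.51 4.88]
now-frame units [0.5  0.51 4.88]
```

>>> {"method": "move_arm", "body": {
  "steps": [
    [[0.3, 0.3, 0], 0, 1],
    [[0.2, 0.21, 0.4], 0, 1],
    [[0, 0, 0.8], 0, 1],
    [[0, 0, 0.9], 0, 1],
    [[0, 0, 0.9], 0, 1],
    [[0, 0, 0.8], 0, 1],
    [[0, 0, 0.5], 0, 1],
    [[0, 0, 0.3], 0, 1],
    [[0, 0, 0], 0, 1],
    [[0, 0, 0], 0, 1],
    [[0, 0, 0], 0, 1]
  ]
}}

```text
t: 43.75
ee_pos: [460.5, -282.0, -8.9]
orientation: [3.136, -0.175, 0.002]
ft_force: [0.2, 0.4, -0.8]
width: 13.7
grasp_force: 30.0
```

```bash
python3 go.py 459.1 -281 -20.5 83.6
```

```text
t 43.75 pos [ 460.5 -282.    -8.9] ang -96.39 j6 1.11 w 13.7 f [ 0.2  0.4 -0.8] tilt [ 0.001  0.001 -1.   ]
turn units 0.0 then x,y,z units [-0.06 -0.04  0.47]
now-frame units [-0.06 -0.04  0.47]
```

>>> {"method": "move_arm", "body": {
  "steps": [
    [[-0.05, -0.04, 0.2], 0, 1],
    [[0, 0, 0.15], 0, 1],
    [[0, 0, 0.08], 0, 1],
    [[0, 0, 0.04], 0, 1],
    [[0, 0, 0], 0, 1],
    [[0, 0, 0], 0, 1]
  ]
}}

```text
t: 44.25
ee_pos: [458.6, -280.5, -20.5]
orientation: [3.137, -0.176, 0.0]
ft_force: [-2.3, 2.2, 10.5]
width: 13.8
grasp_force: 30.0
```

Contact. I'll release, lift and move away to the left.

>>> {"method": "move_arm", "body": {
  "steps": [
    [[0, 0, -0.02], 0, 0.75],
    [[0, 0, 0], 0, 0.68],
    [[0, 0, 0], 0, 0.68],
    [[0, 0, 0], 0, 0.68],
    [[0, 0, -0.2], 0, 0.68],
    [[0, 0, -0.5], 0, 0.68],
    [[0, 0, -0.8], 0, 0.68],
    [[0, 0, -1], 0, 0.6],
    [[0, 0, -1], 0, 0.5],
    [[0, 0, -1], 0, 0.5],
    [[0, 0, -0.8], 0, 0.5],
    [[0, -1, 0], 0, 0.5],
    [[0, -1, 0], 0, 0.5],
    [[0, -1, 0], 0, 0.5],
    [[0, -1, 0], 0, 0.5],
    [[0, -1, 0], 0, 0.5],
    [[0, -1, 0], 0, 0.5],
    [[0, -1, 0], 0, 0.5],
    [[0, -1, 0], 0, 0.5],
    [[0, -1, 0], 0, 0.5]
  ]
}}

```text
t: 45.92
ee_pos: [483.8, -55.7, 112.7]
orientation: [3.137, -0.176, 0.002]
ft_force: [-0.9, -0.6, -0.1]
width: 43.9
grasp_force: 0.0
```

>>> {"method": "move_arm", "body": {
  "steps": [
    [[0, -1, 0], 0, 0.5],
    [[0, -1, 0], 0, 0.5],
    [[0, -1, 0], 0, 0.5],
    [[0, -1, 0], 0, 0.5],
    [[0, -1, 0], 0, 0.5],
    [[0, -1, 0], 0, 0.5],
    [[0, -0.6, 0], 0, 0.5],
    [[0, 0, 0], 0, 0.5],
    [[0, 0, 0], 0, 0.5]
  ]
}}

```text
t: 46.67
ee_pos: [502.1, 107.6, 112.3]
orientation: [-3.137, 0.173, -0.001]
ft_force: [0.0, 0.0, -0.5]
width: 43.8
grasp_force: 0.0
```

```bash
python3 chk2.py; python3 - <<'E'
from h import *
d=cam("top");cv2.imwrite("pics/t3.png",cv2.resize(d["image"][140:300,280:460,::-1],None,fx=3.5,fy=3.5,interpolation=cv2.INTER_CUBIC))
E
```

```text
top knife [ 4.4426e+02 -2.2433e+02  4.0000e+00 -8.0000e-02] err 0.41 tray rel plate (np.float64(-21.2), np.float64(-102.3))
top jar [ 591.37 -220.36    4.      0.  ] err 0.09 tray rel plate (np.float64(124.5), np.float64(-82.1))
top tumbler [ 598.61 -138.75    4.      0.  ] err 0.1 tray rel plate (np.float64(122.7), np.float64(-0.2))
top plate [ 476.98 -124.66    4.      0.  ] err 0.56 tray rel plate (np.float64(0.2), np.float64(0.4))
top spoon [ 4.3692e+02 -2.7743e+02  4.0000e+00 -1.2000e-01] err 0.12 tray rel plate (np.float64(-22.6), np.float64(-155.9))
side knife [ 4.4397e+02 -2.2293e+02  4.0000e+00 -9.0000e-02] err 0.12 tray rel plate (np.float64(-21.7), np.float64(-101.0))
side jar [ 592.54 -219.59    4.      0.  ] err 0.12 tray rel plate (np.float64(125.6), np.float64(-81.2))
side tumbler [ 599.1  -138.96    4.      0.  ] err 0.06 tray rel plate (np.float64(123.2), np.float64(-0.3))
side plate [ 476.34 -123.6     4.      0.  ] err 0.09 tray rel plate (np.float64(-0.5), np.float64(1.3))
side roll [ 4.7824e+02 -1.2401e+02  9.0000e+00 -9.0000e-02] err 0.07 tray rel plate (np.float64(1.4), np.float64(1.1))
side spoon [ 4.3845e+02 -2.7637e+02  4.0000e+00 -1.1000e-01] err 0.43 tray rel plate (np.float64(-21.2), np.float64(-154.7))
```

View pics/t3.png

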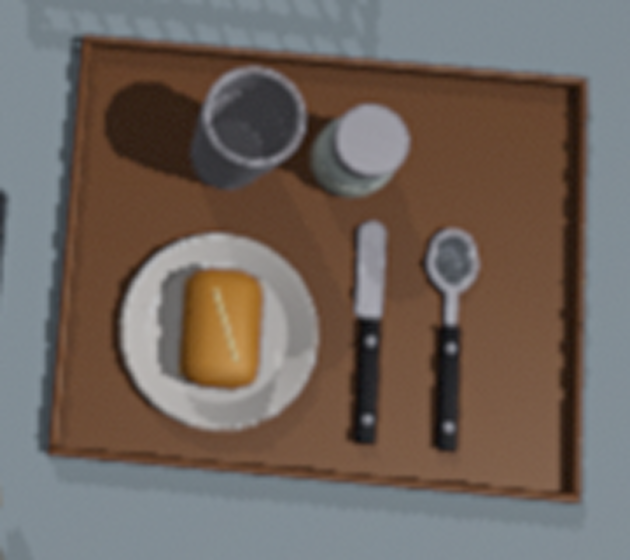

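The picture shows everything in place: roll on the plate (222,328), tumbler (250,120), jar (365,145), and knife and spoon side by side with their handle ends level. Handing in.

```bash
python3 -c "
from workcell import ctrl
print(ctrl.close_job())"
```

```text
the job is handed in; nothing more can be done
None
```

The job is handed in: roll, tumbler, jar, knife and spoon stand on the tray as asked, with gaps measured at about 25–30 mm (tumbler to jar the tightest at about 26 mm); the plate stayed put, the fork was not handled, and the gripper holds nothing.

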